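# Press the guarded release lever of a build-platform fixture

### The job

Reach down through the window in the guard's roof and press the paddle-ended lever all the way down to its stop, so that the fixture releases the build platform; then draw the hand back out of the guard. Do not touch the guard at all, do not push the ball-ended lever under the other window, and leave the things standing around where they are.

Things in the scene. Friction and masses are not known exactly. Their poses are not given: they have to be found in the camera images.
- guard: fixed guard hood on the table, 240 mm (its x) by 320 mm (its y), 175 mm high: amber clear side panels, a flat white 6 mm sheet roof with two rectangular windows side by side along y; roof top 175 mm above the table. Origin at the centre of the underside. On its +x side, away from the robot, a low fixture (up to 112 mm high, reaching 240 mm from the origin) clamps the build platform. Nothing of it may be touched.
- window_left (a point): centre of the +y window, at roof-top height; the opening is 100 mm (guard's x) by 110 mm (guard's y); point axes are the guard's, z up
- window_right (a point): centre of the -y window, same size and axes; the two centres are 150 mm apart
- paddle_lever (a joint): the release lever, in rad: 0 = raised, 0.35 = fully down on its stop; starts anywhere from 0 to 0.07. It pivots about an axis along the guard's y, 75 mm on the +x side of the paddle, 140 mm above the table. A downward push of about 5 N on the paddle moves it (friction), and it stays where it is left.
- paddle_top (a point): centre of the top face of the flat black paddle at the lever's end (34 mm along the guard's x, 40 mm along its y, 10 mm thick). The lever lies under either the left or the right window, within about 15 mm of that window's centre. The paddle's top is about 159 mm above the table when raised (16 mm below the roof top) and 133 mm when fully down (42 mm below).
- ball_lever (a joint): the other lever, rad, 0 = raised, 0.35 = down; starts at 0 to 0.04, to be left alone
- ball_center (a point): centre of the 22 mm black ball at the end of the other lever, under the other window
- resin_bottle: loose amber bottle, 64 mm across, 130 mm high, standing beside the guard on its +y side; origin at the centre of its underside
- rinse_cup: loose clear cup, 76 mm across, 85 mm high, standing beside the guard on its -y side; origin at the centre of its underside
- print_part: loose grey printed spool-like part, 48 mm across, 46 mm high, between the guard and the robot; origin at the centre of its underside
- scraper: loose scraper, 160 mm long, lying between the guard and the robot; origin at the underside, half-way along

How it is judged (in metres and radians):
On the way:
1. the paddle lever is pressed all the way down (value of joint paddle_lever above 0.31 rad), for 0.2 s.
At the end, for the whole second after the job is handed in: The paddle lever rests down (above 0.31 of its 0.35 rad), the ball lever is still up (below 0.10 rad), the fingers are out of the guard (grasp point 22 mm above the roof, or 210 mm to the side of its centre), and the four loose things lie within 20 mm of where they were (value of joint paddle_lever above 0.31 rad and velocity of joint paddle_lever below 0.02 rad/s and value of joint ball_lever below 0.1 rad and (height (world z) of the grasp point above 0.197 m or horizontal distance between the grasp point and guard above 0.21 m) and distance of each of resin_bottle, rinse_cup, print_part, scraper from where it was at the start of the episode below 0.02 m); the robot touches nothing.
It fails at once if the robot touches the guard (contact force between any of the fingers, the arm and guard above 0.5 N).
It fails at once if the ball-ended lever is pushed (0.10 rad or more) (value of joint ball_lever above 0.1 rad).
It fails at once if a loose thing is moved by more than 20 mm or lifted (distance of any of resin_bottle, rinse_cup, print_part, scraper from where it was at the start of the episode above 0.02 m).
It also fails if it takes over 29 s, if anything falls off the work surface, if the arm or the gripper's body presses on something with over 40 N, if the wrist force passes 120 N, or if a joint passes its speed limit or range.

### The arm

A 7-joint arm with a two-finger parallel gripper is mounted at the origin on the work surface. World frame = base frame: x ahead of the robot, y to its left, z up, the work surface at z = 0. Lengths are in mm, angles in rad, forces in N, time in s.
With the tool pointing down it reaches from about 350 to 900 mm from the base axis. Payload 19.9 kg.
Tool frame: the origin (TCP) lies on the centre line of the jaws, within the pads' length; the fingertips stand 17 mm ahead of it and the grasp point (between the pads) lies 2 mm behind it; x points along the fingers, y is the direction in which the jaws open and shut, and the axes are right-handed (so a half turn about x gives the same grasp; the last joint's range is limited). The gripper opens to 94 mm and grips with 3 to 60 N. Pads are 16 mm wide; open, the fingers measure 119 mm over their backs; the gripper's body (75 mm by 177 mm) begins 78 mm behind the grasp point.
Start: joints at [-0.042, 0.417, -0.01, 1.614, 0.005, 1.111, -0.053], TCP at [624.978, 0.001, 194.725] pointing down, gripper open.
Joint ranges: [-2.81, 2.81], [-0.39, 2.02], [-1.27, 1.25], [0.06, 2.57], [-1.19, 4.33], [0.19, 2], [-2.82, 2.82]. Speed limits (rad/s): [1.89, 1.89, 2.39, 2.39, 3.01, 3.01, 3.01].

### API

Orientations are given as a rotation vector (axis times angle).
In Python, from cell import * gives the robot as it stands. The module is installed in compiled form; this text tells all that it offers.
- The arm moves only by the tool servo_tool, never from a script. Its argument "commands" is one flat list of numbers, 7 for each row, row after row: the shift along the world's x, y, z scaled (see below), then the turn, a rotation vector about the world's x, y, z scaled (see below), then the opening, from 0 (shut) to 1 (fully open). A call has 1 to 10 rows; each row shifts and turns the pose as measured when the row begins; what a row does not reach is not made up. The controller multiplies each number of a shift by 0.025 m and each number of a turn by 0.1 rad. A row lasts 1/12 s, in which the tool goes at most 41.7 mm and 7.16 degrees, less where a joint would pass 70% of its speed; a pose out of reach is approached as far as the arm can. A call with a number of a shift or a turn outside -1 to 1 is refused whole. A call with a gripper value outside its range is refused whole. The fingers move at their own pace and stop on an object; "grip_force" is the grip in N (left out, the last holds). Time passes only in rows, so rows that do not move let the fingers close. It gives the time, the measured TCP pose, the force and the opening at its end, in the units of the state.
- sense(): the state, without advancing time (a new reading comes with each control period).
- snapshot(name): name is "scene" or "side" or "wrist"; returns the picture (420x560x3 uint8, red, green, blue); there is no depth.
- camera_params(name): a dict with "camera_matrix" (3x3 intrinsics, pixels), "D" ([k1, k2, p1, p2, k3] as OpenCV has them; the pictures are not rectified), "eye" and "rotation" of the camera in the world. Camera axes: x right, y up, looking along -z (the intrinsics and any distortion apply to the point x, -y, -z); pixel columns grow to the right and rows downward; lengths in mm; the calibration is good to about 2 mm. A picture is of the moment at which its call begins: read the wrist's pose just before it. camera_params takes no time and is no camera call; for the wrist camera it gives the pose at the moment of the call.
- close_job(): hands the job in, once; it reports no verdict.
The state is a dict: "time": time; "qpos": joint angles; "qvel": joint speeds; "joint_efforts": joint torques, N m; "tcp_pos": TCP position; "eef_rot": TCP orientation; "ft_force": force on the tool from outside, world axes, zero at the start; "ft_torque": the same for the moment, N m; "gripper_width": finger opening in mm.
Only numpy, scipy, OpenCV 4.12 (cv2) and the standard library are available. Lean on these libraries where they do the work, as an engineer would, in place of code of your own. Each camera call takes 0.05 s, during which the arm holds its last target.

## Working session

There is one attempt and no reset: what is moved stays moved. The work goes in short steps, Python scripts to look and compute and a tool call to move; the robot and the scene stay as the last step left them, time stands still between calls to the robot, and variables do not carry over. Pictures are saved under pics/ and viewed, and the job is handed in when it is done.

Besides the shell and the picture viewer there is one more tool, called after ">>>" by a JSON object that holds its "method" and its "body", one argument or row to a line. servo_tool: Moves the arm, as the interface text tells. Shifts and turns lie within -1 to 1; 1 stands for 0.025 m of shift or 0.1 rad of turn. Its arguments: {"type":"object","properties":{"commands":{"type":"array"},"grip_force":{"type":"number"}},"required":["commands"]}

```bash
mkdir -p pics; python3 - <<'E'
from cell import *
import cv2
s=sense();print({k:s[k] for k in('time','tcp_pos','eef_rot','ft_force','gripper_width')})
for n in('scene','side','wrist'):
    p=camera_params(n);print(n,p)
    cv2.imwrite(f'pics/{n}0.png',snapshot(n)[:,:,::-1])
E
```

```text
{'time': 0.0, 'tcp_pos': array([ 6.24615132e+02, -1.36751493e-03,  1.94124349e+02]), 'eef_rot': array([ 1.20857334,  1.21002193, -1.21012401]), 'ft_force': array([ 0.25818949, -0.17693455, -0.31144041]), 'gripper_width': 94.39909431536343}
scene {'camera_matrix': array([[469.90649153,   0.        , 281.32881408],
       [  0.        , 469.90649153, 211.03124678],
       [  0.        ,   0.        ,   1.        ]]), 'D': array([-0.06543328,  0.        ,  0.        ,  0.        ,  0.        ]), 'eye': array([1339.83247474,  -44.40079385,  748.66143357]), 'rotation': array([0.74099046, 0.65510628, 1.35578788])}
side {'camera_matrix': array([[511.82886709,   0.        , 277.79077865],
       [  0.        , 511.82886709, 214.11056988],
       [  0.        ,   0.        ,   1.        ]]), 'D': array([-0.07972674,  0.        ,  0.        ,  0.        ,  0.        ]), 'eye': array([126.09172074, 690.97999933, 797.78139714]), 'rotation': array([ 0.30840126, -1.04324214, -2.34132515])}
wrist {'camera_matrix': array([[319.25941494,   0.        , 282.9128589 ],
       [  0.        , 319.25941494, 212.25740457],
       [  0.        ,   0.        ,   1.        ]]), 'D': array([-0.04350024,  0.        ,  0.        ,  0.        ,  0.        ]), 'eye': array([624.50073463,  67.17822522, 383.14854152]), 'rotation': array([-0.23590679,  0.00084664,  0.00100385])}
```

View pics/scene0.png

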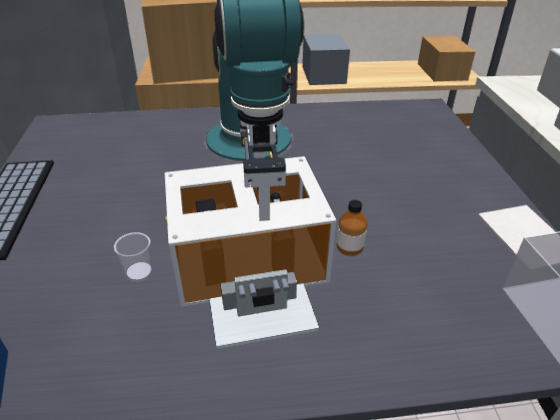

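View pics/side0.png

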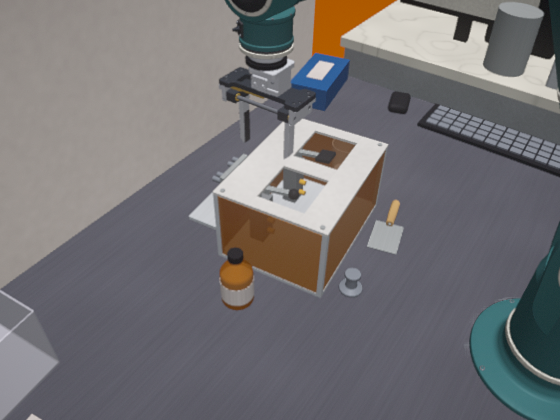

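View pics/wrist0.png

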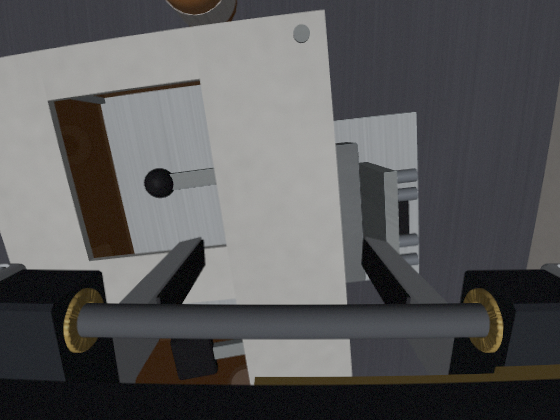

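The scene and side pictures show the ball lever under the +y window (wrist pixel 159,183) and the flat black paddle under the −y window (scene pixel 206,206; wrist about 193,355). The fingertips are only about 2 mm above roof height, so I'll lift first and then close.

>>> {"method": "servo_tool", "body": {
  "commands": [0, 0, 1, 0, 0, 0, 1, 0, 0, 1, 0, 0, 0, 1, 0, 0, 1, 0, 0, 0, 0, 0, -1, 1, 0, 0, 0, 0, 0, -1, 1, 0, 0, 0, 0, 0, -1, 1, 0, 0, 0, 0, 0, -1, 0, 0, 0, 0, 0, 0, -1, 0, 0, 0, 0, 0, 0, -1, 0, 0, 0, 0, 0, 0, -1, 0, 0, 0, 0, 0],
  "grip_force": 20
}}

```text
time: 0.98
tcp_pos: [621.4, -174.9, 349.6]
eef_rot: [1.199, 1.22, -1.205]
ft_force: [-0.3, -0.3, -0.9]
gripper_width: 44.3
```

>>> {"method": "servo_tool", "body": {
  "commands": [-1, 0, 0, 0, 0, 0, 0, -1, 0, 0, 0, 0, 0, 0, -1, 0, 0, 0, 0, 0, 0, 0, 0, 0, 0, 0, 0, 0, 0, 0, 0, 0, 0, 0, 0, 0, 0, 0, 0, 0, 0, 0]
}}

```text
time: 1.48
tcp_pos: [541.5, -182.7, 346.4]
eef_rot: [1.203, 1.218, -1.216]
ft_force: [-0.8, -0.0, 0.2]
gripper_width: 4.0
```

```bash
python3 - <<'E'
from cell import *
import cv2,pickle
s=sense();print({k:s[k] for k in('time','tcp_pos','eef_rot','ft_force','gripper_width')})
P={}
for n in('scene','side','wrist'):
    P[n]=camera_params(n)
    cv2.imwrite(f'pics/{n}1.png',snapshot(n)[:,:,::-1])
pickle.dump(P,open('cam1.pkl','wb'))
E
```

```text
{'time': 1.4833, 'tcp_pos': array([ 541.49299314, -182.74093352,  346.41891657]), 'eef_rot': array([ 1.20290486,  1.2180252 , -1.21605432]), 'ft_force': array([-0.80804402, -0.04857857,  0.15483538]), 'gripper_width': 3.95398836984133}
```

View pics/wrist1.png

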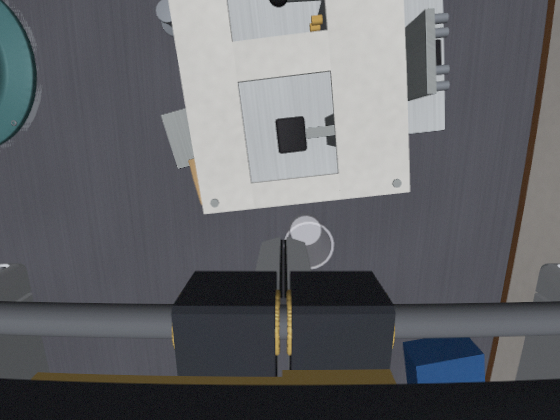

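View pics/scene1.png

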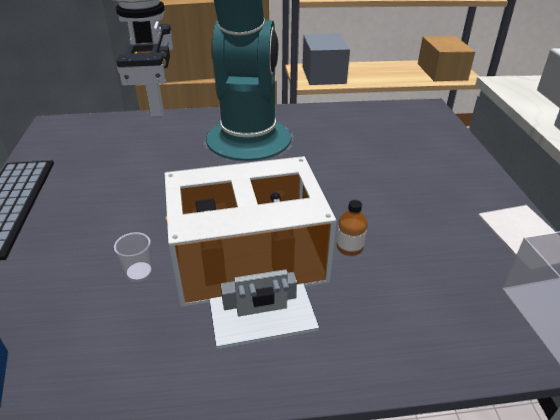

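View pics/side1.png

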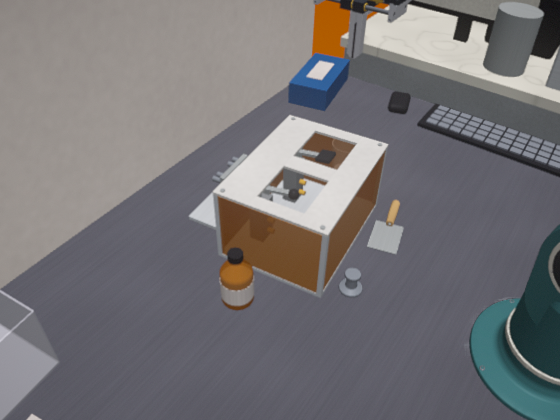

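The wrist view shows the right window with corners near (239,82), (330,72), (338,174) and (250,183). The paddle is at about (291,134). The scene and side views now show the roof unobstructed.

```bash
cat > h.py <<'E'
import numpy as np,cv2,pickle
from scipy.spatial.transform import Rotation as R
P=pickle.load(open('cam1.pkl','rb'))
def cast(n,px,z):
    p=P[n];u=cv2.undistortPoints(np.array(px,float).reshape(-1,1,2),p['camera_matrix'],p['D']).reshape(-1,2)
    d=R.from_rotvec(p['rotation']).apply(np.c_[u[:,0],-u[:,1],-np.ones(len(u))])
    return p['eye']+d*((z-p['eye'][2])/d[:,2])[:,None]
E
python3 - <<'E'
from h import *
np.set_printoptions(precision=1,suppress=True)
im=cv2.imread('pics/wrist1.png')
def blk(im,x0,y0,x1,y1,t):
    m=np.zeros(im.shape[:2],np.uint8);m[y0:y1,x0:x1]=(im.max(2)[y0:y1,x0:x1]<t)*255
    c=max(cv2.findContours(m,0,2)[0],key=cv2.contourArea);return c
c=blk(im,260,105,310,165,45);r=cv2.minAreaRect(c);print('paddle px',r)
print(cast('wrist',[r[0]],159)); print(cast('wrist',cv2.boxPoints(r),159))
# windows corners: white roof mask
for n in('wrist','scene','side'):
    im=cv2.imread(f'pics/{n}1.png');h=cv2.cvtColor(im,cv2.COLOR_BGR2HSV)
    m=((h[...,2]>185)&(h[...,1]<40)).astype(np.uint8)*255
    cv2.imwrite(f'pics/m_{n}1.png',m)
    cs,hi=cv2.findContours(m,cv2.RETR_CCOMP,2)
    for c,hh in zip(cs,hi[0]):
        if cv2.contourArea(c)>300:
            a=cv2.approxPolyDP(c,6,True).reshape(-1,2)
            print(n,'hole' if hh[3]>=0 else 'outer',cv2.contourArea(c),a.tolist() if len(a)<9 else len(a))
            if len(a)<7:print(cast(n,a,175)[:,:2])
# screws
im=cv2.imread('pics/scene1.png')
print('scene paddle rough',cast('scene',[(206,203)],159))
E
```

```text
paddle px ((300.1754455566406, 132.67674255371094), (33.5213737487793, 12.332995414733887), 75.46554565429688)
[[ 559.2 -111.8  159. ]]
[[ 547.4  -95.5  159. ]
 [ 560.9  -92.1  159. ]
 [ 571.2 -128.3  159. ]
 [ 557.4 -131.8  159. ]]
wrist outer 431.0 [[291, 228], [306, 243], [319, 234], [315, 222]]
[[ 549.4 -220.7]
 [ 567.4 -239.2]
 [ 582.5 -227.9]
 [ 577.4 -213.3]]
wrist outer 4458.5 19
wrist hole 320.5 [[270, 112], [277, 174], [266, 135]]
[[ 525.5  -90.1]
 [ 533.1 -157.4]
 [ 521.  -114.5]]
wrist outer 921.0 [[329, 73], [293, 76], [306, 127], [306, 79], [312, 126], [316, 86], [324, 125]]
wrist outer 44748.5 23
wrist hole 9747.0 [[330, 69], [339, 173], [251, 184], [236, 82]]
[[ 589.1  -46.1]
 [ 602.9 -155.9]
 [ 503.5 -168.9]
 [ 489.4  -59.2]]
scene outer 441.0 [[538, 419], [531, 405], [496, 409], [501, 419]]
[[1079.9  323.6]
 [1059.9  324.3]
 [1058.8  274.4]
 [1073.   274.7]]
scene outer 3049.5 [[303, 284], [286, 309], [240, 317], [222, 308], [221, 297], [211, 298], [216, 345], [318, 327]]
scene outer 1696.5 [[480, 213], [516, 253], [523, 237], [530, 243], [526, 237], [557, 232], [52
[... 402 characters left out ...]
  89.8]]
scene outer 2427.5 [[478, 77], [559, 150], [558, 107], [536, 90], [540, 75]]
[[-27.4 749.5]
 [434.7 749.5]
 [201.9 892.8]
 [ 82.3 891.9]
 [-34.9 975.3]]
side outer 393.5 [[211, 194], [190, 216], [214, 226]]
[[645.2 149.7]
 [635.9 218.9]
 [584.  213.7]]
side outer 11265.0 [[289, 115], [213, 191], [327, 234], [387, 144]]
[[ 684.1 -172.7]
 [ 647.9  140.7]
 [ 411.5  114.6]
 [ 447.6 -200. ]]
side hole 1341.0 [[257, 196], [283, 165], [328, 180], [322, 186], [304, 179], [306, 194], [295, 203]]
side hole 1468.5 [[293, 154], [315, 130], [357, 143], [336, 170]]
[[ 591.1  -49.2]
 [ 602.1 -154.3]
 [ 502.  -164.6]
 [ 490.8  -54.2]]
side outer 6334.0 19
scene paddle rough [[ 546.8 -111.6  159. ]]
```

The mask caught only the paddle's shaded edge. I'll refine it with a zoomed crop.

```bash
python3 - <<'E'
from h import *
np.set_printoptions(precision=1,suppress=True)
im=cv2.imread('pics/wrist1.png')
a=cv2.resize(im[60:190,225:350],None,fx=4,fy=4,interpolation=cv2.INTER_CUBIC)
b=cv2.resize(cv2.imread('pics/side1.png')[125:175,285:365],None,fx=6,fy=6,interpolation=cv2.INTER_CUBIC)
cv2.imwrite('pics/z1.png',a);cv2.imwrite('pics/z2.png',b)
print(cast('wrist',[(276,118),(304,116),(307,151),(280,153),(291,134.5)],159))
print(cast('side',[(325,156)],159))
E
```

```text
[[ 531.5  -95.6  159. ]
 [ 563.3  -93.3  159. ]
 [ 567.4 -132.4  159. ]
 [ 536.1 -134.9  159. ]
 [ 548.7 -113.8  159. ]]
[[ 543.8 -102.3  159. ]]
```

View pics/z1.png

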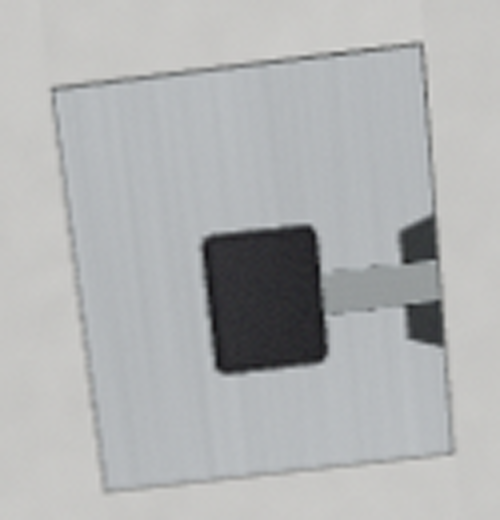

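View pics/z2.png

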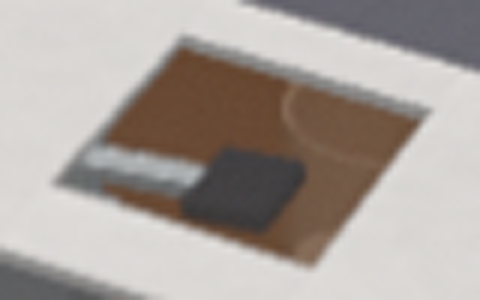

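The paddle-top centre is about (549, −114) from the near-vertical wrist view. The side view agrees if the paddle sits at about z = 152. The right window centre is (546, −107). Next I move over the paddle and stop above the roof.

>>> {"method": "servo_tool", "body": {
  "commands": [0.3, 0.9, 0, 0, 0, 0, 0, 0, 0.9, 0, 0, 0, 0, 0, 0, 0.9, 0, 0, 0, 0, 0, 0, 0, 0, 0, 0, 0, 0, 0, 0, -1, 0, 0, 0, 0, 0, 0, -1, 0, 0, 0, 0, 0, 0, -1, 0, 0, 0, 0, 0, 0, -0.8, 0, 0, 0, 0, 0, 0, 0, 0, 0, 0, 0]
}}

```text
time: 2.38
tcp_pos: [554.3, -109.9, 246.1]
eef_rot: [1.199, 1.221, -1.212]
ft_force: [-0.1, 0.4, -0.2]
gripper_width: 0.6
```

>>> {"method": "servo_tool", "body": {
  "commands": [-0.2, -0.1, -0.5, 0, 0, 0, 0, 0, 0, -0.5, 0, 0, 0, 0, 0, 0, -0.2, 0, 0, 0, 0, 0, 0, 0, 0, 0, 0, 0]
}}

```text
time: 2.72
tcp_pos: [551.1, -112.2, 216.0]
eef_rot: [1.198, 1.222, -1.211]
ft_force: [0.5, -1.1, 0.5]
gripper_width: 0.7
```

```bash
python3 - <<'E'
from cell import *
import cv2
s=sense();print(s['time'],s['tcp_pos'],s['qvel'].round(3))
a=snapshot('scene')[140:260,140:360,::-1];b=snapshot('side')[100:210,220:420,::-1]
a=cv2.resize(a,(770,420),interpolation=2);cv2.imwrite('pics/s2.png',a)
cv2.imwrite('pics/d2.png',cv2.resize(b,(760,418),interpolation=2))
E
```

```text
2.7167 [ 551.10717432 -112.22929629  216.03787551] [-0.003  0.004 -0.002 -0.021 -0.001  0.011  0.001]
```

View pics/s2.png

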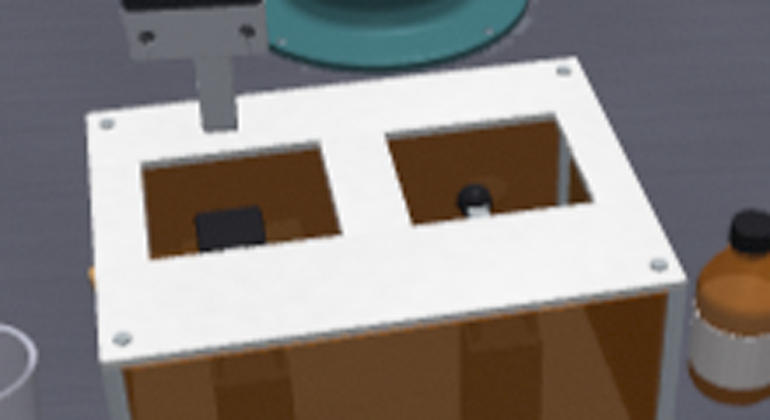

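View pics/d2.png

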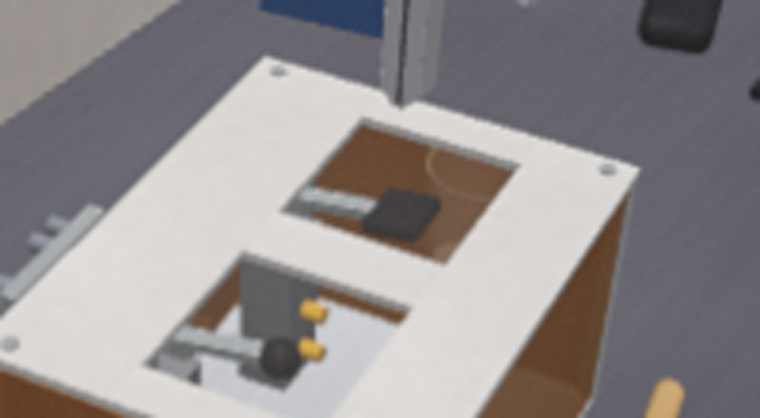

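The closed fingers show at scene pixel (203,177) and side pixel (326,128), above the paddle and inside the window outline allowing for height. I go down in small steps, watching the force.

```bash
python3 -c "
from h import *
print(cast('scene',[(203,177)],199).round(1),cast('side',[(325.8,127.9)],199).round(1))"
```

```text
[[ 508.8 -114.9  199. ]] [[ 569.3 -142.5  199. ]]
```

>>> {"method": "servo_tool", "body": {
  "commands": [-0.05, -0.05, -0.4, 0, 0, 0, 0, 0, 0, -0.4, 0, 0, 0, 0, 0, 0, -0.3, 0, 0, 0, 0, 0, 0, 0, 0, 0, 0, 0]
}}

```text
time: 3.15
tcp_pos: [551.4, -113.7, 189.0]
eef_rot: [1.2, 1.218, -1.208]
ft_force: [-0.1, 0.3, -0.9]
gripper_width: 0.5
```

The two-view check puts the visible tips higher than the stated tip point, so I'll look before going on.

```bash
python3 - <<'E'
from cell import *
import cv2
s=sense();print(s['time'],s['tcp_pos'])
a=snapshot('scene')[140:260,140:360,::-1];b=snapshot('side')[100:210,220:420,::-1]
a=cv2.resize(a,(770,420),interpolation=2);cv2.imwrite('pics/s3.png',a)
cv2.imwrite('pics/d3.png',cv2.resize(b,(760,418),interpolation=2))
cv2.imwrite('pics/w3.png',snapshot('wrist')[:,:,::-1])
E
```

```text
3.15 [ 551.42810588 -113.65010943  188.97264674]
```

View pics/s3.png

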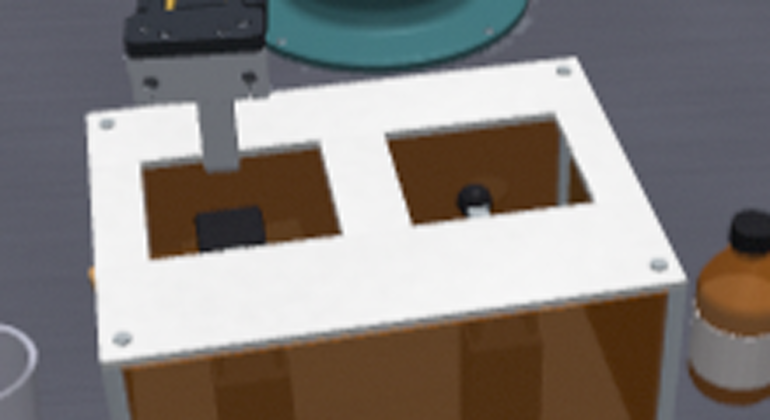

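View pics/d3.png

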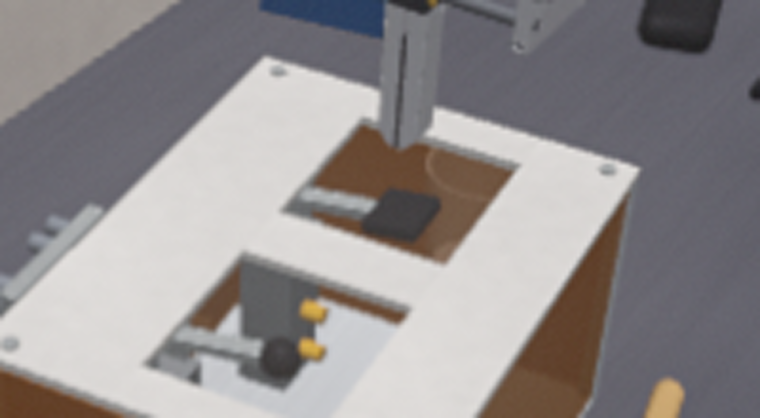

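View pics/w3.png

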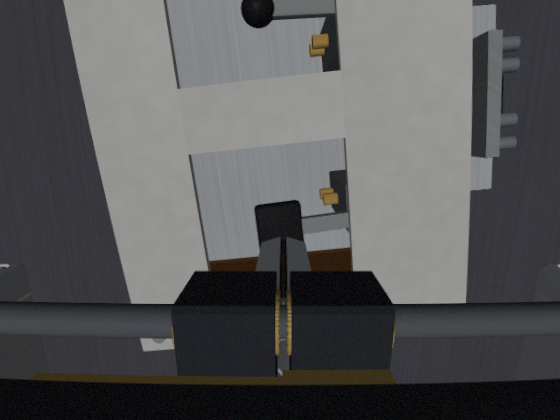

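```bash
python3 - <<'E'
from h import *
from cell import camera_params,sense
np.set_printoptions(precision=1,suppress=True)
P['wrist']=camera_params('wrist')
def tri(obs):
    A=np.zeros((3,3));b=np.zeros(3)
    for n,px in obs:
        e=P[n]['eye'];q=cast(n,[px],100)[0];d=(q-e)/np.linalg.norm(q-e);M=np.eye(3)-np.outer(d,d);A+=M;b+=M@e
    x=np.linalg.solve(A,b);return x
def proj(n,X):
    p=P[n];c=R.from_rotvec(p['rotation']).inv().apply(np.atleast_2d(X)-p['eye']);c=c*[1,-1,-1]
    return cv2.projectPoints(c,np.zeros(3),np.zeros(3),p['camera_matrix'],p['D'])[0].reshape(-1,2)
s=(140+222/3.5,140+170/3.5);d=(220+400/3.8,100+148/3.8)
x=tri([('scene',s),('side',d)]);print('tip tri',x,proj('scene',x)-s,proj('side',x)-d)
t=np.array([551.4,-113.7,172])
print('expected tip px',proj('scene',t),s,proj('side',t),d,proj('wrist',t))
# paddle tri: scene top-face back edge mid / side
pc=tri([('scene',(140+230/3.5,140+211/3.5)),('side',(220+412/3.8,100+210/3.8))]);print(pc)
E
```

```text
tip tri [ 550.3 -111.8  196.5] [[0.8 0.7]] [[ 0.7 -0.7]]
expected tip px [[204.4 199.4]] (203.42857142857144, 188.57142857142856) [[325.1 147.3]] (325.2631578947369, 138.94736842105263) [[282.4 236.9]]
[ 539.2 -111.2  159.1]
```

The tip's x,y agree at (550, −112) against the TCP's (551, −114). The height disagrees: the visible tip is at about z = 196, and 172 was expected. I'll let contact force set the depth. Even 25 mm lower, the gripper body stays about 30 mm above the roof.

>>> {"method": "servo_tool", "body": {
  "commands": [-0.05, 0, -0.3, 0, 0, 0, 0, 0, 0, -0.3, 0, 0, 0, 0, 0, 0, 0, 0, 0, 0, 0]
}}

```text
time: 3.55
tcp_pos: [551.3, -113.8, 175.2]
eef_rot: [1.201, 1.215, -1.205]
ft_force: [-0.1, 0.5, -0.1]
gripper_width: 0.6
```

>>> {"method": "servo_tool", "body": {
  "commands": [0, 0, -0.2, 0, 0, 0, 0, 0, 0, -0.2, 0, 0, 0, 0]
}}

```text
time: 3.72
tcp_pos: [551.6, -113.8, 165.0]
eef_rot: [1.201, 1.214, -1.205]
ft_force: [0.1, -0.1, -0.6]
gripper_width: 0.3
```

>>> {"method": "servo_tool", "body": {
  "commands": [0, 0, -0.2, 0, 0, 0, 0, 0, 0, -0.2, 0, 0, 0, 0]
}}

```text
time: 3.88
tcp_pos: [551.6, -113.8, 153.9]
eef_rot: [1.201, 1.214, -1.205]
ft_force: [-0.7, 0.1, -0.4]
gripper_width: 0.5
```

```bash
python3 - <<'E'
from cell import *
import cv2
s=sense();print(s['time'],s['tcp_pos'],s['ft_force'])
a=snapshot('scene')[140:260,140:360,::-1];b=snapshot('side')[100:210,220:420,::-1]
cv2.imwrite('pics/s4.png',cv2.resize(a,(770,420),interpolation=2))
cv2.imwrite('pics/d4.png',cv2.resize(b,(760,418),interpolation=2))
E
```

```text
3.8833 [ 551.56115662 -113.79995366  153.85774481] [-0.72036583  0.10601101 -0.38362408]
```

View pics/s4.png

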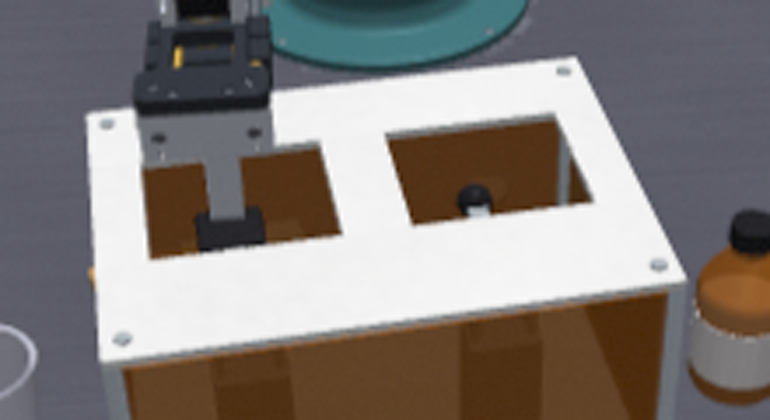

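View pics/d4.png

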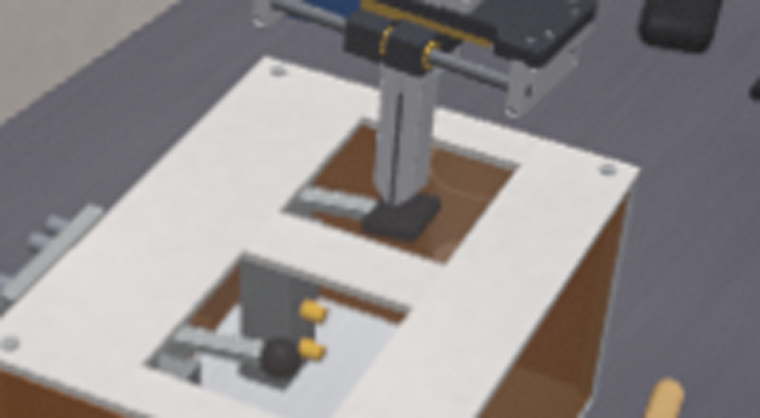

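The tip is just touching the paddle, so it effectively sits about 5 mm behind the TCP. I'll check the gripper-body clearance over the roof before going lower.

```bash
python3 - <<'E'
from h import *
np.set_printoptions(precision=1,suppress=True)
for z in(200,215,230,245,260): print(z,cast('scene',[(140+155/3.5,140+165/3.5),(140+272/3.5,140+157/3.5)],z)[:,:2].ravel(),cast('side',[(220+512/3.8,100+116/3.8)],z)[:,:2])
E
```

```text
200 [ 543.7 -151.9  542.4  -84.2] [[ 513.2 -169.2]]
215 [ 565.4 -148.9  564.2  -83.1] [[ 503.5 -147.6]]
230 [ 587.2 -146.   586.   -82. ] [[ 493.8 -126. ]]
245 [ 609.  -143.   607.8  -80.9] [[ 484.1 -104.5]]
260 [ 630.7 -140.1  629.6  -79.8] [[474.4 -82.9]]
```

The body's lowest plates are at about z = 265, roughly 90 mm above the roof, so there is ample clearance. Now the press.

>>> {"method": "servo_tool", "body": {
  "commands": [-0.05, 0, -0.25, 0, 0, 0, 0, 0, 0, -0.25, 0, 0, 0, 0]
}}

```text
time: 4.15
tcp_pos: [550.3, -113.9, 141.2]
eef_rot: [1.201, 1.214, -1.205]
ft_force: [-3.5, 0.4, 6.7]
gripper_width: 0.1
```

>>> {"method": "servo_tool", "body": {
  "commands": [0, 0, -0.25, 0, 0, 0, 0, 0, 0, -0.25, 0, 0, 0, 0]
}}

```text
time: 4.32
tcp_pos: [549.9, -114.0, 128.2]
eef_rot: [1.201, 1.214, -1.205]
ft_force: [-1.3, 0.7, 7.1]
gripper_width: 0.6
```

>>> {"method": "servo_tool", "body": {
  "commands": [0, 0, -0.2, 0, 0, 0, 0]
}}

```text
time: 4.4
tcp_pos: [550.1, -114.0, 122.8]
eef_rot: [1.202, 1.214, -1.205]
ft_force: [0.6, 0.8, 12.7]
gripper_width: 0.5
```

>>> {"method": "servo_tool", "body": {
  "commands": [0, 0, -0.15, 0, 0, 0, 0]
}}

```text
time: 4.48
tcp_pos: [550.7, -114.2, 120.7]
eef_rot: [1.202, 1.213, -1.204]
ft_force: [-33.6, 6.1, 89.9]
gripper_width: 0.7
```

That is a hard stop: 90 N at TCP z = 120.7. I ease off and dwell on the stop.

>>> {"method": "servo_tool", "body": {
  "commands": [0, 0, 0.02, 0, 0, 0, 0, 0, 0, 0, 0, 0, 0, 0, 0, 0, 0, 0, 0, 0, 0, 0, 0, 0, 0, 0, 0, 0]
}}

```text
time: 4.82
tcp_pos: [550.3, -114.0, 123.1]
eef_rot: [1.203, 1.212, -1.203]
ft_force: [-0.8, -0.0, 3.4]
gripper_width: 0.7
```

```bash
python3 - <<'E'
from cell import *
import cv2
s=sense();print(s['time'],s['tcp_pos'],s['ft_force'])
b=snapshot('side')[100:210,220:420,::-1]
cv2.imwrite('pics/d5.png',cv2.resize(b,(760,418),interpolation=2))
E
```

```text
4.8167 [ 550.34669696 -114.01588129  123.1015818 ] [-0.77626338 -0.00905479  3.42711454]
```

View pics/d5.png

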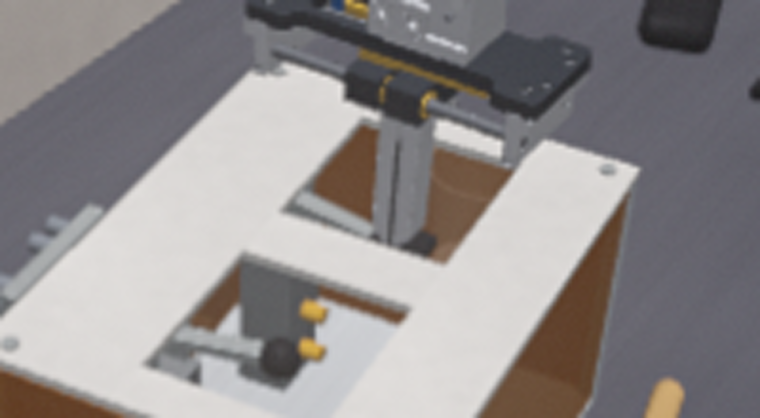

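The paddle lever is down and the ball lever has not moved. I draw straight up, watching for drift.

>>> {"method": "servo_tool", "body": {
  "commands": [0, 0, 0.2, 0, 0, 0, 0, 0, 0, 0.4, 0, 0, 0, 0, 0, 0, 0.5, 0, 0, 0, 0, 0, 0, 0.5, 0, 0, 0, 0]
}}

```text
time: 5.2
tcp_pos: [548.8, -113.8, 162.7]
eef_rot: [1.201, 1.216, -1.207]
ft_force: [-0.6, -0.8, 0.1]
gripper_width: 0.9
```

>>> {"method": "servo_tool", "body": {
  "commands": [0, 0, 0.8, 0, 0, 0, 0, 0, 0, 1, 0, 0, 0, 0, 0, 0, 1, 0, 0, 0, 0, 0, 0, 1, 0, 0, 0, 0, 0, -1, 1, 0, 0, 0, 0, 0, -1, 0, 0, 0, 0, 0, 0, -1, 0, 0, 0, 0, 0, 0, 0, 0, 0, 0, 0, 0, 0, 0, 0, 0, 0, 0, 0]
}}

```text
time: 5.95
tcp_pos: [548.6, -190.8, 299.0]
eef_rot: [1.201, 1.21, -1.2]
ft_force: [-0.4, -0.1, -0.1]
gripper_width: 0.8
```

```bash
python3 - <<'E'
from cell import *
import cv2,pickle
s=sense();print(s['time'],s['tcp_pos'],s['ft_force'])
P={}
for n in('scene','side','wrist'):
    P[n]=camera_params(n);cv2.imwrite(f'pics/{n}6.png',snapshot(n)[:,:,::-1])
pickle.dump(P,open('cam6.pkl','wb'))
a=cv2.imread('pics/scene6.png');b=cv2.imread('pics/side6.png')
cv2.imwrite('pics/c6.png',cv2.hconcat([cv2.resize(a[140:290,105:385],(400,214)),cv2.resize(b[100:310,190:420],(400,365))[:214]]))
for n in('scene','side'):
    d=cv2.absdiff(cv2.imread(f'pics/{n}1.png'),cv2.imread(f'pics/{n}6.png')).max(2)
    print(n,[cv2.boundingRect(c) for c in cv2.findContours((d>40).astype('uint8'),0,2)[0] if cv2.contourArea(c)>8])
E
```

```text
5.95 [ 548.62475903 -190.78468735  298.97228779] [-0.4159232  -0.07940644 -0.08037697]
scene [(196, 200, 20, 12), (118, 97, 32, 14), (122, 35, 8, 5), (219, 25, 42, 8), (106, 11, 67, 98), (112, 0, 53, 9)]
side [(298, 149, 22, 14), (344, 59, 6, 18), (310, 0, 102, 47)]
```

View pics/side6.png

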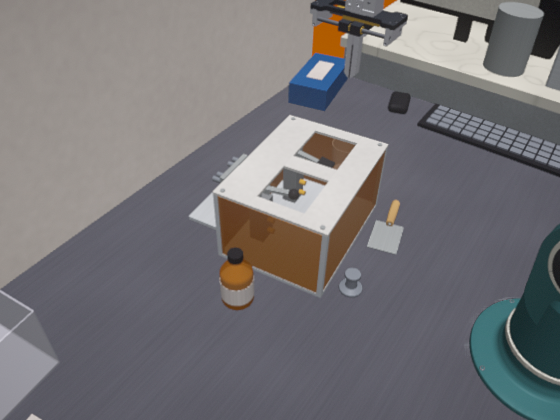

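View pics/wrist6.png

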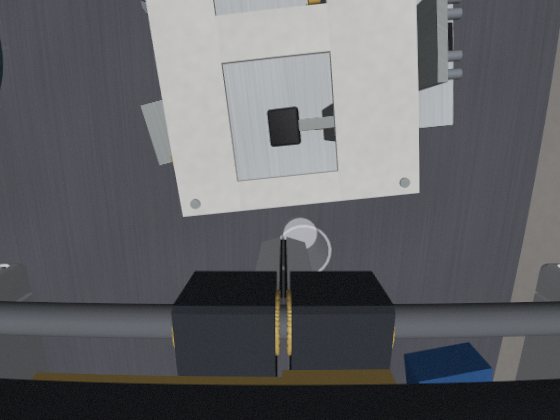

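Only the paddle and the arm changed between the pictures: scene box (196,200,20,12) and side box (298,149,22,14). The ball, bottle, cup, part and scraper did not. One check of the paddle's height.

```bash
python3 - <<'E'
import cv2
a=cv2.resize(cv2.imread('pics/side1.png')[125:180,285:365],None,fx=5,fy=5,interpolation=2)
b=cv2.resize(cv2.imread('pics/side6.png')[125:180,285:365],None,fx=5,fy=5,interpolation=2)
cv2.imwrite('pics/cmp.png',cv2.hconcat([a,b]))
E
```

```text
(no output)
```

View pics/cmp.png

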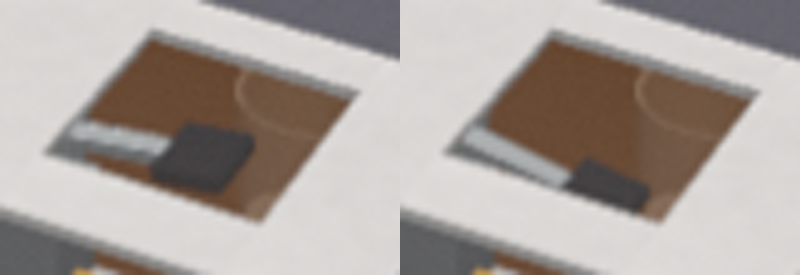

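```bash
python3 - <<'E'
from h import *
import pickle,h
np.set_printoptions(precision=1,suppress=True)
def tri(obs):
    A=np.zeros((3,3));b=np.zeros(3)
    for n,px in obs:
        e=h.P[n]['eye'];q=cast(n,[px],100)[0];d=(q-e)/np.linalg.norm(q-e);M=np.eye(3)-np.outer(d,d);A+=M;b+=M@e
    return np.linalg.solve(A,b)
S=lambda x,y:(285+x/5,125+y/5)
def quad(f,box):
    im=cv2.imread(f);x0,y0,x1,y1=box
    m=(im[y0:y1,x0:x1].max(2)<75).astype(np.uint8)*255
    m=cv2.morphologyEx(m,cv2.MORPH_OPEN,np.ones((9,9)))
    c=max(cv2.findContours(m,0,2)[0],key=cv2.contourArea)
    r=cv2.minAreaRect(c);print(r);return cv2.boxPoints(r)+[x0,y0]
for k,bx,sl,sr in((1,(262,105,318,165),(183,122),(253,135)),(6,(255,95,312,158),(185,157),(248,185))):
    h.P=pickle.load(open(f'cam{k}.pkl','rb'))
    q=quad(f'pics/wrist{k}.png',bx);q=q[np.argsort(q[:,1])][2:];q=q[np.argsort(q[:,0])];print(q)
    a=tri([('wrist',q[1]),('side',S(*sl))]);b=tri([('wrist',q[0]),('side',S(*sr))])
    print(k,a,b,'tilt',np.arctan2(a[2]-b[2],np.hypot(*(a-b)[:2])))
E
```

```text
((29.0, 29.5), (33.0, 28.0), 90.0)
[[277. 151.]
 [305. 151.]]
1 [ 567.3 -132.   149.3] [ 533.5 -132.2  156.6] tilt -0.21243288999352458
((28.631149291992188, 31.442623138427734), (36.66697692871094, 29.786258697509766), 84.80557250976562)
[[270.5 146. ]
 [300.1 143.4]]
6 [ 566.7 -131.4  131.3] [ 534.9 -134.5  127.8] tilt 0.10763980240546077
```

The paddle's top dropped from about 153 to 130 mm and its tilt changed by about 0.32 rad. That matches the lever on its stop (nominal 133 mm), so I'm handing in.

```bash
python3 - <<'E'
from cell import *
print(close_job()); s=sense();print(s['time'],s['tcp_pos'],s['ft_force'])
E
```

```text
the job is handed in; nothing more can be done
None
the job is handed in; nothing more can be done
```

I pressed the paddle lever (under the −y window) down to its stop with the closed fingers, drew the hand straight up out of the guard, and handed the job in at about 6.1 s. No verdict is reported.

**Last checks**
- **Stop reached:** the force rose from about 7–13 N while the lever moved to 90 N at the stop. The fingers then stayed in contact for about 0.3 s.
- **Paddle height:** two views put the top at about 153 mm before and 130 mm after (133 mm nominal when fully down). The tilt changed by about 0.32 rad, roughly ±0.05.
- **Rest of the scene:** picture differencing showed only the paddle lever and the arm had changed. The ball lever and all four loose things had not moved.
- **Hand position:** it ended at a TCP height of 299 mm, touching nothing.

**What disagreed**
- **Fingertip height:** contact and triangulation put the closed fingertips about 22–24 mm higher than the stated "17 mm ahead of the TCP". I set the depth by force instead.
- **Press force:** the 90 N peak was higher than I meant to use, though still under the 120 N limit.

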